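# Release and shut the loaded preheater tray

### The arm

A 7-joint arm with a two-finger parallel gripper is mounted at the origin on the work surface. World frame = base frame: x ahead of the robot, y to its left, z up, the work surface at z = 0. Lengths are in m, angles in rad, forces in N, time in s.
With the tool pointing down it reaches from about 0.35 to 0.9 m from the base axis. Payload 19.9 kg.
Tool frame: the origin (TCP) lies midway between the tips of the shut fingers; the grasp point (between the pads) lies 19 mm behind it; z points along the fingers, y is the line along which they close (so a half turn about z gives the same grasp; the last joint's range is limited). The gripper opens to 94 mm and grips with 3 to 60 N. Pads are 16 mm wide; open, the fingers measure 119 mm over their backs; the gripper's body (75 mm by 177 mm) begins 78 mm behind the grasp point.
Start: joints at [1.123, 0.417, -0.01, 1.614, 0.005, 1.111, -0.053], TCP at [0.247, -0.574, 0.205] pointing down, gripper open.
Joint ranges: [-2.81, 2.81], [-0.39, 2.02], [-1.27, 1.25], [0.06, 2.57], [-1.19, 4.33], [0.19, 2], [-2.82, 2.82]. Speed limits (rad/s): [1.89, 1.89, 2.39, 2.39, 3.01, 3.01, 3.01].

### API

Orientations are given as a rotation vector (axis times angle).
In Python, from station import ctrl gives the robot as it stands. The module is installed in compiled form; this text tells all that it offers.
- The arm moves only by the tool step_arm, never from a script. Its argument "motion" is a list of rows, each a list of 7 numbers: the shift along the tool's x, y, z in units of 0.03 m (1.0 is 0.03 m), then the turn, a rotation vector about the tool's x, y, z in units of 360 degrees (1.0 is 360 degrees), then the opening, from -1 (shut) to 1 (fully open). A call has 1 to 12 rows; each row shifts and turns the commanded pose from where the row before left it, along the tool's axes as they then stand; what a row does not reach is not made up. A row lasts 1/12 s, in which the tool goes at most 41.7 mm and 7.16 degrees, less where a joint would pass 70% of its speed; a pose out of reach is approached as far as the arm can. A call with a number of a shift or a turn outside -1 to 1 is refused whole. A call with a gripper value outside its range is refused whole. The fingers move at their own pace and stop on an object; "newtons" is the grip in N (left out, the last holds). Time passes only in rows, so rows that do not move let the fingers close. It gives the time, the measured TCP pose, the force, the opening and the grip force at its end, in the units of the state.
- ctrl.sense(): the state, without advancing time (a new reading comes with each control period).
- ctrl.get_image(name): name is "side" or "top" or "wrist"; returns a dict with "image" (480x640x3 uint8, blue, green, red), "z_map" (480x640 float32, m along the optical axis (not along the pixel's ray), 0 where there is no reading), "fovy" (degrees; the focal length in pixels is half the picture's height over the tangent of half this angle, whatever the lens; pixels are square), "cx", "cy" (the principal point, pixels), "distortion" ([k1, k2, p1, p2, k3] as OpenCV has them; the pictures are not rectified), "T" (4x4, takes a point from camera to world coordinates). Camera axes: x right, y up, looking along -z (the intrinsics and any distortion apply to the point x, -y, -z); pixel columns grow to the right and rows downward; lengths in m; the calibration is good to about 2 mm. A picture is of the moment at which its call begins.
- ctrl.sign_off(): hands the job in; it is judged then, once.
The state is a dict: "clock": time; "joint_positions": joint angles; "joint_velocities": joint speeds; "tau": joint torques, N m; "tcp_pos": TCP position; "eef_rot": TCP orientation; "ft_force": force on the tool from outside, world axes, zero at the start; "wrist_torque": the same for the moment, N m; "grip_width": opening from 0.0 (shut) to 1.0 (fully open); "finger_force": force on a finger pad.
Only numpy, scipy, OpenCV 4.12 (cv2) and the standard library are available. Lean on these libraries where they do the work, as an engineer would, in place of code of your own. Each camera call takes 0.05 s, during which the arm holds its last target. There are 200 camera calls.

### The job

Two board preheaters stand on the bench with their trays pulled out and locked. Press down the release lever of the one whose tray carries the circuit board, then push that tray fully home into its housing. Leave the empty tray out where it is.

Things in the scene. Friction and masses are not known exactly. Their poses are not given: they have to be found in the camera images.
- tray (a joint): Slide of the tray with the green circuit board (115 x 108 mm), in m: 0 = fully out (start), 0.12 = home, front panel against the housing. Needs about 3 N plus 8 N per m/s, stays where left; with the lever up it goes in only about 8 mm. The cream housing, 190 deep x 170 wide x 100 mm high, is fixed to the bench, open front towards the robot.
- release (a joint): That tray's release lever, in rad: 0 = up, locked (start); 0.4 = fully down, paddle level; tray free from 0.3. About 2.5 N presses it; it stays where left. Plain steel rocker on the roof's front corner, right as seen from the robot; hinge across the housing, 12 mm behind its front face, 115 mm above the bench; a nose before the hinge blocks a post on the tray, the paddle slopes up behind it.
- release_pad (a point): The point to press: top of that lever's paddle, 50 mm from the hinge, mid-width. Paddle 30 wide, 58 long (12 to 70 mm from the hinge), 4 mm thick. Up, the point is 136 mm above the bench; fully down it is 19 mm lower and 5 mm farther from the robot. Nothing stands over it. Its x axis is level, into the housing, with the lever up, and tips down with it.
- tray_front (a point): Mid-width of the top edge of that tray's grey front panel, on the outer face (robot's side), 88 mm above the bench. The panel is flat, 170 wide, 10 thick, 76 mm high (12 to 88 mm above the bench); push it near the middle. x axis: level, along the slide into the housing (the way to push); y across to the left; z up. The lever is 66 mm to the right (-y) of this middle line.
- spare_tray_front (a point): The same point on the empty tray of the second, otherwise identical preheater, which has its own lever; this tray is to stay out.

How it is judged:
By the outcome, as a careful person would: the job done as asked, in the order asked, and still so for the second after the job is handed in, with the robot touching nothing.
It also fails if it takes over 38 s, if anything falls off the work surface, if the arm or the gripper's body presses on something with over 40 N, if the wrist force passes 120 N, or if a joint passes its speed limit or range.

## Working session

There is one attempt and no reset: what is moved stays moved. The work goes in short steps, Python scripts to look and compute and a tool call to move; the robot and the scene stay as the last step left them, time stands still between calls to the robot, and variables do not carry over. Pictures are saved under pics/ and viewed, at most 10 in all, crops included, and the job is handed in when it is done.

Besides the shell and the picture viewer there is one more tool, called after "Call:" in YAML: its name, and indented under it one key for each argument. step_arm: Moves the arm, as the interface text tells. Shifts and turns lie within -1 to 1; 1 stands for 0.03 m of shift or 360 degrees of turn. Its arguments: {"type":"object","properties":{"motion":{"type":"array","items":{"type":"array","items":{"type":"number"}}},"newtons":{"type":"number"}},"required":["motion"]}

```bash
mkdir -p pics
cat > h.py <<'E'
import numpy as np, cv2
from station import ctrl
def save(d,p): np.savez(p,**{k:np.array(v) for k,v in d.items()})
def world(d,u,v,z=None):
    f=240/np.tan(np.radians(float(d['fovy']))/2)
    K=np.array([[f,0,float(d['cx'])],[0,f,float(d['cy'])],[0,0,1]])
    n=cv2.undistortPoints(np.array([[[u,v]]],float),K,np.array(d['distortion'],float))[0,0]
    ray=np.array([n[0],-n[1],-1]); T=np.array(d['T'])
    if z is None:
        s=float(d['z_map'][int(round(v)),int(round(u))])
    else:
        r=T[:3,:3]@ray; s=(z-T[2,3])/r[2]
    return T[:3,:3]@(ray*s)+T[:3,3]
E
python3 - <<'E'
from h import *
for n in ("top","side"):
    d=ctrl.get_image(n); save(d,n+'0.npz'); cv2.imwrite(f'pics/{n}0.png',d['image']); print(n,d['T'][:3,3],d['fovy'],d['distortion'])
s=ctrl.sense();print(s)
E
```

```text
top [ 0.44311478 -0.04487008  0.96009056] 45.49167659903661 [-0.0634114  0.         0.         0.         0.       ]
side [ 0.41324398 -0.72096454  0.51394304] 49.004284509434854 [-0.02159523  0.          0.          0.          0.        ]
{'clock': 0.1, 'joint_positions': array([ 1.12250941,  0.41790497, -0.01032865,  1.61408443,  0.00471725,
        1.11069334, -0.05303025]), 'joint_velocities': array([ 2.19499104e-04, -1.08639087e-03, -6.73668440e-04, -1.18954890e-03,
        5.34476313e-04, -7.74527884e-06,  1.12104862e-03]), 'tau': array([ 1.25457565e-03, -8.52592063e+01,  6.39931764e-01, -4.26698327e+01,
       -4.88857948e-02,  1.62534969e-02,  1.96649643e-05]), 'tcp_pos': array([ 0.24715959, -0.57370064,  0.20490596]), 'eef_rot': array([-3.07582972e+00, -6.34389681e-01,  4.74143321e-04]), 'ft_force': array([0.52292986, 0.90642781, 0.13678759]), 'wrist_torque': array([ 0.0448048 , -0.04167658, -0.01608452]), 'finger_force': 0.0, 'grip_width': 0.998207475800898}
```

View pics/top0.png

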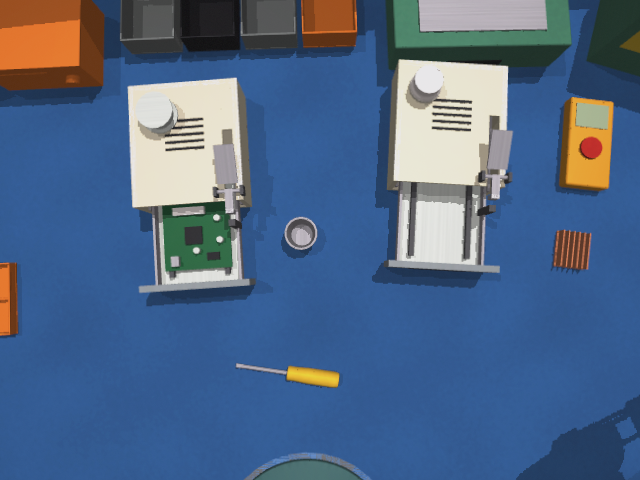

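View pics/side0.png

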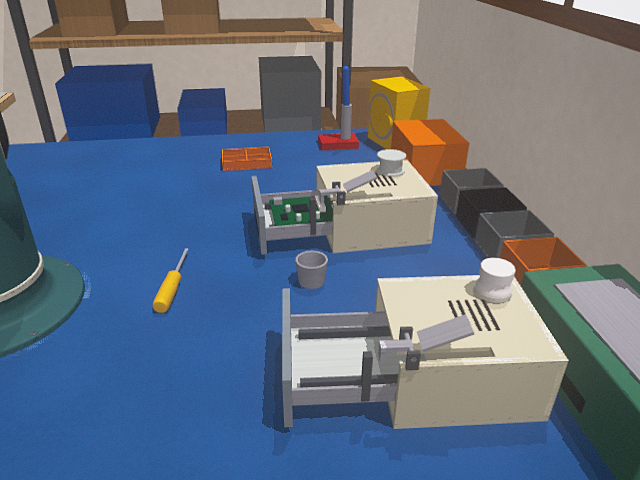

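The board is in the left preheater in the top view: panel about (140–254, 286) and lever paddle about (225, 163). The empty one is on the right. I'll enlarge the left one.

Run:
```python
from h import *
d=dict(np.load('top0.npz'))
c=d['image'][70:300,120:270]; cv2.imwrite('pics/crop1.png',cv2.resize(c,None,fx=2.6*1,fy=2.6,interpolation=cv2.INTER_CUBIC)[:598])
```

```text
(no output)
```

View pics/crop1.png

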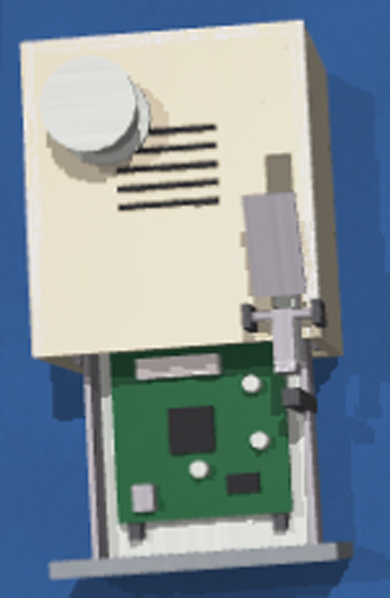

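The crop shows the roof corners at (22,43), (303,21) and (33,356), the panel's outer top edge from (52,579) to (352,557), and the paddle at (243,196), (295,193), (304,294) and (250,299).

Run:
```python
from h import *
np.set_printoptions(precision=4,suppress=True)
d=dict(np.load('top0.npz'))
P=lambda a,b,z=None: world(d,120+a/2.6-.3,70+b/2.6-.3,z)
A,B=P(52,579,.088),P(352,557,.088); print('panel',A,B,(A+B)/2,np.linalg.norm(A-B), P(200,562))
w=(B-A)/np.linalg.norm(B-A); print('yaw(panel)',np.degrees(np.arctan2(w[0],-w[1])))
R=[P(22,43,.1),P(303,21,.1),P(33,356,.1)]; print('roof',*R, np.linalg.norm(R[0]-R[1]),np.linalg.norm(R[0]-R[2]))
e=R[0]-R[2]; print('yaw',np.degrees(np.arctan2(e[1],e[0])))
far=(P(243,196,.144)+P(295,193,.144))/2; near=(P(250,299,.120)+P(304,294,.120))/2
print('pad far',far,'near',near,np.linalg.norm(far-near)); e=far-near;print(np.degrees(np.arctan2(e[1],e[0])))
for q in [(269,205),(271,230),(274,260),(276,285)]: print(P(*q))
```

```text
panel [0.4195 0.2414 0.088 ] [0.4279 0.0641 0.088 ] [0.4237 0.1527 0.088 ] 0.17754139071674377 [0.4273 0.1534 0.0883]
yaw(panel) 2.728953992118559
roof [0.7391 0.2554 0.1   ] [0.7462 0.0862 0.1   ] [0.5502 0.2481 0.1   ] 0.16938978926578235 0.1890289467073055
yaw 2.228244362036806
pad far [0.6316 0.0998 0.144 ] near [0.5778 0.1002 0.12  ] 0.05892438880290582
-0.41827069055101174
[0.6253 0.0996 0.1454]
[0.613  0.1003 0.1362]
[0.5972 0.1001 0.129 ]
[0.5834 0.0996 0.1262]
```

Left unit: yaw about 2.3°, press point about (0.613, 0.100, 0.136), panel middle about (0.424, 0.157, 0.088). These agree with the stated sizes and heights, apart from the panel edge at 177 mm instead of 170, which includes its side face. I'll turn the tool to the slide axis and shut the fingers.

Call:
step_arm:
  motion:
    - [0,0,0,0,0,0.0146,-1]
    - [0,0,0,0,0,0.0146,-1]
    - [0,0,0,0,0,0.0146,-1]
    - [0,0,0,0,0,0.0146,-1]
    - [0,0,0,0,0,0,-1]
  newtons: 20

```text
clock: 0.52
tcp_pos: [0.2473, -0.5738, 0.2051]
eef_rot: [-3.141, -0.055, 0.001]
ft_force: [0.5, -0.4, -0.7]
grip_width: 0.68
finger_force: 0.0
```

```bash
cat >> h.py <<'E'
from scipy.spatial.transform import Rotation as Ro
np.set_printoptions(precision=4,suppress=True)
def rel(t):
    s=ctrl.sense(); R=Ro.from_rotvec(s['eef_rot']); M=R.as_matrix()
    print(s['clock'],'tcp',s['tcp_pos'],'x',M[:,0],'z',M[:,2],'F',s['ft_force'],'w',s['grip_width'])
    print('units',R.inv().apply(np.array(t)-s['tcp_pos'])/.03)
E
python3 -c "
from h import *
rel([.613,.1,.19])"
```

```text
0.5167 tcp [ 0.2473 -0.5738  0.2051] x [ 0.9994  0.0352 -0.0004] z [-0.0004  0.0005 -1.    ] F [ 0.5135 -0.4352 -0.6841] w 0.6801487349859787
units [ 12.9745 -22.016    0.511 ]
```

Call:
step_arm:
  motion:
    - [0.5,-0.85,0,0,0,0,-1]
    - [0.5,-0.85,0,0,0,0,-1]
    - [0.5,-0.85,0,0,0,0,-1]
    - [0.5,-0.85,0,0,0,0,-1]
    - [0.5,-0.85,0,0,0,0,-1]
    - [0.5,-0.85,0,0,0,0,-1]
    - [0.5,-0.85,0,0,0,0,-1]
    - [0.5,-0.85,0,0,0,0,-1]
    - [0.5,-0.85,0,0,0,0,-1]
    - [0.5,-0.85,0,0,0,0,-1]
    - [0.5,-0.85,0,0,0,0,-1]
    - [0.5,-0.85,0,0,0,0,-1]

```text
clock: 1.52
tcp_pos: [0.4153, -0.2597, 0.2054]
eef_rot: [3.141, 0.068, -0.0]
ft_force: [0.8, -0.1, -0.4]
grip_width: 0.006
finger_force: 0.0
```

Call:
step_arm:
  motion:
    - [0.5,-0.85,0,0,0,0,-1]
    - [0.5,-0.85,0,0,0,0,-1]
    - [0.5,-0.85,0,0,0,0,-1]
    - [0.5,-0.85,0,0,0,0,-1]
    - [0.5,-0.85,0,0,0,0,-1]
    - [0.5,-0.85,0,0,0,0,-1]
    - [0.5,-0.85,0,0,0,0,-1]
    - [0.5,-0.85,0,0,0,0,-1]
    - [0.5,-0.85,0,0,0,0,-1]
    - [0.5,-0.85,0,0,0,0,-1]
    - [0.5,-0.85,0,0,0,0,-1]
    - [0,0,0,0,0,0,-1]

```text
clock: 2.52
tcp_pos: [0.57, 0.0315, 0.2052]
eef_rot: [-3.138, -0.077, -0.0]
ft_force: [0.2, 1.4, -0.1]
grip_width: 0.003
finger_force: 0.0
```

```bash
python3 -c "
from h import *
rel([.613,.1,.15])
d=ctrl.get_image('wrist');cv2.imwrite('pics/w1.png',d['image']);save(d,'w1.npz')"
```

```text
2.5167 tcp [0.57   0.0315 0.2052] x [0.9988 0.0491 0.0003] z [ 0.0002  0.0022 -1.    ] F [ 0.1894  1.412  -0.1263] w 0.003458321460278645
units [ 1.5443 -2.206   1.847 ]
```

View pics/w1.png

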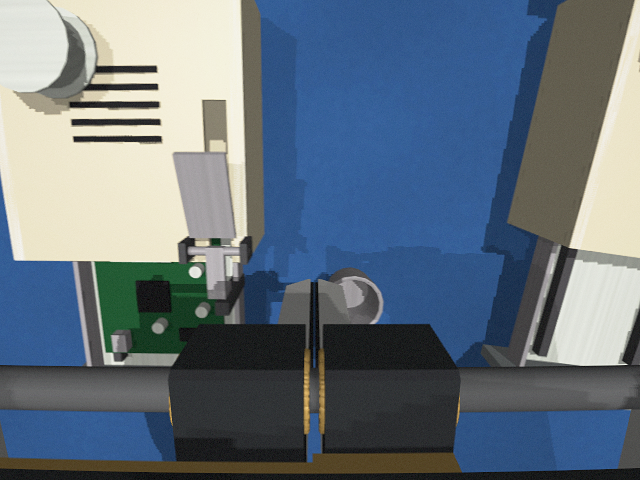

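The wrist view shows the paddle with corners (174,153), (226,153), (235,238) and (185,237). The jar sits well behind and to the left of it.

```bash
python3 -c "
from h import *
d=dict(np.load('w1.npz'))
for q in [(200,160),(203,178),(207,200),(210,230),(35,40)]: print(world(d,*q))
print(world(d,174,153,.144),world(d,226,153,.144),world(d,13,259,.1),world(d,263,259,.1))
"
```

```text
[0.6277 0.0986 0.1434]
[0.6172 0.0982 0.1388]
[0.6034 0.0975 0.1324]
[0.5833 0.0978 0.1246]
[0.6906 0.1953 0.1338]
[0.631  0.1132 0.144 ] [0.6323 0.0836 0.144 ] [0.5498 0.248  0.1   ] [0.5589 0.0664 0.1   ]
```

Call:
step_arm:
  motion:
    - [0.5,-0.7,0,0,0,0,-1]
    - [0.5,-0.7,0,0,0,0,-1]
    - [0.5,-0.8,0,0,0,0.003,-1]
    - [0,0,0,0,0,0,-1]
    - [0,0,0.7,0,0,0,-1]
    - [0,0,0.7,0,0,0,-1]
    - [0,0,0.2,0,0,0,-1]
    - [0,0,0,0,0,0,-1]

```text
clock: 3.23
tcp_pos: [0.61, 0.0925, 0.156]
eef_rot: [3.141, 0.034, -0.005]
ft_force: [0.3, -0.7, 0.8]
grip_width: 0.002
finger_force: 0.0
```

```bash
python3 -c "
from h import *
rel([.615,.1,.116])"
```

```text
3.2333 tcp [0.61   0.0925 0.156 ] x [ 0.9998  0.0218 -0.003 ] z [-0.003  -0.0006 -1.    ] F [ 0.2671 -0.7387  0.7538] w 0.002467989406231554
units [ 0.1777 -0.2474  1.3322]
```

Call:
step_arm:
  motion:
    - [0.1,-0.2,0.2,0,0,0,-1]
    - [0,0,0.2,0,0,0,-1]
    - [0,0,0.15,0,0,0,-1]
    - [0,0,0.15,0,0,0,-1]
    - [0.03,0,0.15,0,0,0,-1]
    - [0.03,0,0.15,0,0,0,-1]
    - [0.03,0,0.15,0,0,0,-1]
    - [0.03,0,0.12,0,0,0,-1]
    - [0,0,0,0,0,0,-1]

```text
clock: 3.98
tcp_pos: [0.6171, 0.0996, 0.1184]
eef_rot: [3.141, 0.033, -0.002]
ft_force: [0.2, -0.3, -0.3]
grip_width: 0.002
finger_force: 0.0
```

```bash
python3 -c "
from h import *
rel([.617,.1,.116])"
```

```text
3.9833 tcp [0.6171 0.0996 0.1184] x [ 0.9998  0.021  -0.0013] z [-0.0013 -0.0001 -1.    ] F [ 0.2418 -0.2553 -0.3219] w 0.0016696177161331276
units [-0.004  -0.0138  0.0805]
```

Call:
step_arm:
  motion:
    - [0,0,0.07,0,0,0,-1]
    - [0,0,0.05,0,0,0,-1]
    - [0,0,0,0,0,0,-1]

```text
clock: 4.23
tcp_pos: [0.6174, 0.0997, 0.1167]
eef_rot: [3.141, 0.033, 0.0]
ft_force: [-7.0, -0.0, 16.6]
grip_width: 0.01
finger_force: 8.1
```

```bash
python3 -c "
from h import *
rel([.617,.1,.2])
d=ctrl.get_image('side');cv2.imwrite('pics/s2.png',cv2.resize(d['image'][130:270,230:450],None,fx=3,fy=3))"
```

```text
4.2333 tcp [0.6174 0.0997 0.1167] x [0.9998 0.021  0.0001] z [ 0.0001 -0.0002 -1.    ] F [-7.0261 -0.0005 16.5772] w 0.010242480046550885
units [-0.0141 -0.0103 -2.7776]
```

View pics/s2.png

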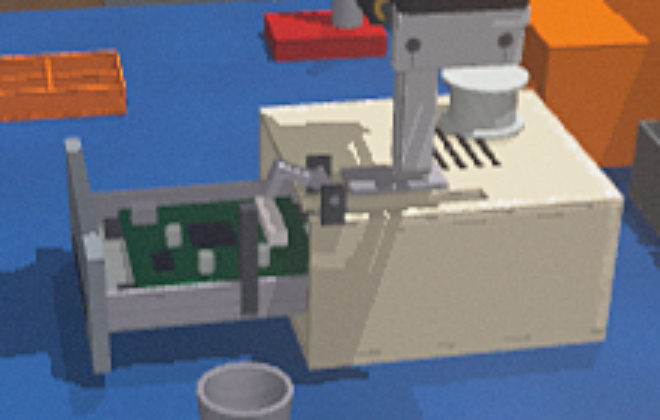

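The lever is on its stop: the paddle is level, the force is 16.6 N and z is 0.117. I'll lift, move out in front of the panel and lower.

Call:
step_arm:
  motion:
    - [0,0,-0.3,0,0,0,-1]
    - [0,0,-0.8,0,0,0,-1]
    - [0,0,-0.8,0,0,0,-1]
    - [0,0,-0.8,0,0,-0.003,-1]
    - [-0.9,-0.2,0,0,0,0,-1]
    - [-0.9,-0.2,0,0,0,0,-1]
    - [-0.9,-0.2,0,0,0,0,-1]
    - [-0.9,-0.2,0,0,0,0,-1]
    - [-0.9,-0.2,0,0,0,0,-1]
    - [-0.9,-0.2,0,0,0,0,-1]
    - [-0.9,-0.2,0,0,0,0,-1]
    - [-0.9,-0.2,0,0,0,0,-1]

```text
clock: 5.28
tcp_pos: [0.3983, 0.1391, 0.1969]
eef_rot: [3.141, 0.062, 0.0]
ft_force: [0.5, 0.6, 0.3]
grip_width: 0.007
finger_force: 0.0
```

Call:
step_arm:
  motion:
    - [-0.8,-0.5,0,0,0,0,-1]
    - [0,0,0,0,0,0,-1]
    - [0,0,0,0,0,0,-1]

```text
clock: 5.53
tcp_pos: [0.3746, 0.1534, 0.1973]
eef_rot: [3.141, 0.065, 0.002]
ft_force: [0.8, -0.4, 0.7]
grip_width: 0.006
finger_force: 0.0
```

```bash
python3 -c "
from h import *
rel([.377,.155,.055])"
```

```text
5.5333 tcp [0.3746 0.1534 0.1973] x [0.9991 0.0414 0.0012] z [ 0.0013 -0.0003 -1.    ] F [ 0.7816 -0.3758  0.6515] w 0.005645544316501928
units [ 0.0754 -0.052   4.7441]
```

Call:
step_arm:
  motion:
    - [0,0,0.8,0,0,0,-1]
    - [0,0,0.8,0,0,0,-1]
    - [0,0,0.8,0,0,0,-1]
    - [0,0,0.8,0,0,0,-1]
    - [0,0,0.8,0,0,0,-1]
    - [0,-0.07,0.7,0,0,0,-1]
    - [0,0,0,0,0,0,-1]
    - [0.4,0,0,0,0,0,-1]
    - [0.3,0,0,0,0,0,-1]
    - [0.2,0,0,0,0,0,-1]
    - [0.2,0,0,0,0,0,-1]
    - [0.2,0,0,0,0,0,-1]

```text
clock: 6.53
tcp_pos: [0.4147, 0.1566, 0.0563]
eef_rot: [-3.141, -0.062, -0.001]
ft_force: [-3.1, 0.4, 2.9]
grip_width: 0.004
finger_force: 1.9
```

Call:
step_arm:
  motion:
    - [0.2,0,0,0,0,0,-1]
    - [0.2,0,0,0,0,0,-1]
    - [0.2,0,0,0,0,0,-1]
    - [0.2,0,0,0,0,0,-1]

```text
clock: 6.87
tcp_pos: [0.4384, 0.1577, 0.0558]
eef_rot: [3.141, 0.063, -0.0]
ft_force: [-3.3, -1.1, 2.9]
grip_width: 0.006
finger_force: 1.8
```

```bash
python3 -c "
from h import *
rel([.535,.16,.055])"
```

```text
6.8667 tcp [0.4384 0.1577 0.0558] x [ 0.9992  0.0399 -0.0003] z [-0.0003 -0.0001 -1.    ] F [-3.2984 -1.0746  2.9405] w 0.005778470446877044
units [3.2202 0.0502 0.0252]
```

The tray is already past 8 mm with only 3 N, so it's free. I'll keep pushing.

Call:
step_arm:
  motion:
    - [0.25,0,0,0,0,0,-1]
    - [0.25,0,0,0,0,0,-1]
    - [0.25,0,0,0,0,0,-1]
    - [0.25,0,0,0,0,0,-1]
    - [0.25,0,0,0,0,0,-1]
    - [0.25,0,0,0,0,0,-1]
    - [0.25,0,0,0,0,0,-1]
    - [0.25,0,0,0,0,0,-1]
    - [0.25,0,0,0,0,0,-1]
    - [0.2,0,0,0,0,0,-1]
    - [0.1,0,0,0,0,0,-1]
    - [0.1,0,0,0,0,0,-1]

```text
clock: 7.87
tcp_pos: [0.5177, 0.1609, 0.0557]
eef_rot: [-3.141, -0.063, 0.0]
ft_force: [-3.3, 0.6, 2.0]
grip_width: 0.0
finger_force: 1.6
```

Call:
step_arm:
  motion:
    - [0.08,0,0,0,0,0,-1]
    - [0.08,0,0,0,0,0,-1]
    - [0,0,0,0,0,0,-1]

```text
clock: 8.12
tcp_pos: [0.5226, 0.161, 0.0557]
eef_rot: [-3.141, -0.063, -0.0]
ft_force: [0.0, 0.0, -0.4]
grip_width: 0.004
finger_force: 0.0
```

Call:
step_arm:
  motion:
    - [0.08,0,0,0,0,0,-1]
    - [0.08,0,0,0,0,0,-1]
    - [0.08,0,0,0,0,0,-1]
    - [0.05,0,0,0,0,0,-1]
    - [0,0,0,0,0,0,-1]

```text
clock: 8.53
tcp_pos: [0.5314, 0.1614, 0.0558]
eef_rot: [-3.141, -0.062, -0.001]
ft_force: [-0.1, -0.1, 1.2]
grip_width: 0.001
finger_force: 0.0
```

Call:
step_arm:
  motion:
    - [0.05,0,0,0,0,0,-1]
    - [0.05,0,0,0,0,0,-1]
    - [0,0,0,0,0,0,-1]

```text
clock: 8.78
tcp_pos: [0.5327, 0.1614, 0.0556]
eef_rot: [3.14, 0.063, -0.004]
ft_force: [-11.4, -1.3, 8.4]
grip_width: 0.007
finger_force: 6.3
```

It's against the stop: 11 N, up from 3 N sliding, after 120 mm of travel. One more small nudge, then back off and check.

Call:
step_arm:
  motion:
    - [0.03,0,0,0,0,0,-1]
    - [0,0,0,0,0,0,-1]
    - [-0.3,0,0,0,0,0,-1]
    - [-0.8,0,0,0,0,0,-1]
    - [-0.8,0,0,0,0,0,-1]
    - [-0.8,0,0,0,0,0,-1]
    - [-0.8,0,0,0,0,0,-1]
    - [0,0,-0.8,0,0,0,-1]
    - [0,0,-0.8,0,0,0,-1]
    - [0,0,0,0,0,0,-1]

```text
clock: 9.62
tcp_pos: [0.4318, 0.1582, 0.1074]
eef_rot: [-3.14, -0.063, -0.009]
ft_force: [0.9, 0.3, 1.4]
grip_width: 0.004
finger_force: 0.0
```

```bash
python3 -c "
from h import *
rel([.377,.155,.055])
d=ctrl.get_image('side');cv2.imwrite('pics/s3.png',d['image'])"
```

```text
9.6167 tcp [0.4318 0.1582 0.1074] x [0.9992 0.0401 0.0057] z [ 0.0057  0.0015 -1.    ] F [0.9222 0.2595 1.4464] w 0.00365906371876308
units [-1.8382  0.0343  1.7373]
```

View pics/s3.png

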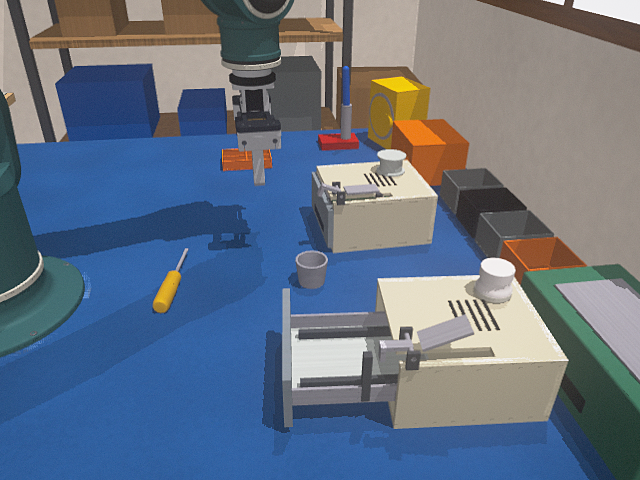

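The board's tray is home, with its panel flush at (320,210) and the lever down. The empty tray is still out, with its panel at (287,360), and the arm is clear.

```bash
python3 -c "
from station import ctrl
print(ctrl.sign_off())"
```

```text
the job is handed in; nothing more can be done
None
```

I pressed the release lever of the preheater holding the circuit board and pushed its tray fully home. The empty tray is still out, the arm is clear, and the job was handed in at about 10 s.

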